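Unload the vent grille from its weld jig

TASK

Two weld jigs on the bench each hold a metal panel under a small swing tab. Swing aside, about a quarter turn either way, the tab that holds the slotted vent grille, then lift the grille out by its handle and set it down gently, flat and handle up, in the middle of the cardboard sheet (do not drop it). Leave that tab turned aside, and leave the solid cover plate where it is in the other jig.

Things in the scene. Friction and masses are not known exactly. Their poses are not given: they have to be found in the camera images.
- grille: Pale metal vent grille with rows of slots, 140 x 96 x 4 mm, about 0.3 kg, loose in a fixed jig's pocket (floor 10 mm, rails 18 mm above the bench; 3 mm play). Origin: centre of its underside; x along its length towards the tab (away from the robot), z up. Handle: dark 10 x 10 mm bar along x over the centre, 60 mm long, 40 mm free between its two legs, mid-height 34 mm above the origin.
- tab (a joint): Angle (rad, + counterclockwise from above) of the swing tab on the grille jig: brass strip 16 mm wide, 40 mm long from a pivot 90 mm along +x from the grille's origin. At 0 it points at the grille's centre; starts within 0.3; clear of the grille beyond 1.25 either way, stops at 1.75. Upright 10 mm round pin on it, 30 mm from the pivot, 24 to 48 mm above the bench. Takes 2 N at the pin, stays put.
- sheet: A bare sheet of brown cardboard lying fixed on the bench, 220 x 180 mm, 4 mm thick. Origin: centre of its underside; x along its 220 mm length, z up.
- cover: Solid metal cover plate, to be left alone: same size and handle as the grille but no slots, in a second jig of the same kind under a tab of its own. Origin: centre of its underside; x along its length towards its tab, z up.
Things that resemble listed ones, but are neither listed nor needed, are in the scene too. What is shaped like the grille but purple or turquoise is not meant.

How it is judged (in metres and radians):
On the way, in this order (a step that is already met when the one before it is completed fails the run):
1. the tab on the grille's jig is turned aside, more than 1.25 rad either way ((value of joint tab above 1.25 rad or value of joint tab below -1.25 rad)), for 0.2 s.
2. the grille is lifted clear of its jig (underside more than 50 mm above the bench) (height (world z) of grille above 0.05 m), for 0.1 s.
3. the grille is lowered onto the sheet, its centre within 40 mm of the sheet's, its underside less than 16 mm above the cardboard, while still held (horizontal distance between grille and sheet below 0.04 m and z of grille in the frame of sheet below 0.02 m and contact force between the fingers and grille above 0.5 N), for 0.1 s.
At the end, for the whole second after the job is handed in: The grille lies flat (within 0.1 rad), handle up and at rest on the cardboard sheet, its centre within 40 mm of the sheet's centre; its jig's tab is still turned aside (beyond 1.25 rad either way); the cover plate is within 20 mm of where it was (horizontal distance between grille and sheet below 0.04 m and z of grille in the frame of sheet below 0.012 m and angle between grille's own z axis and vertical below 0.1 rad and linear speed of grille below 0.02 m/s and (value of joint tab above 1.25 rad or value of joint tab below -1.25 rad) and distance of cover from where it was at the start of the episode below 0.02 m); the robot touches nothing.
It fails at once if the solid cover plate is moved more than 20 mm (distance of cover from where it was at the start of the episode above 0.02 m).
It also fails if it takes over 59 s, if anything falls off the work surface, if the arm or the gripper's body presses on something with over 40 N, if the wrist force passes 120 N, or if a joint passes its speed limit or range.

ROBOT

A 6-joint arm with a two-finger parallel gripper is mounted at the origin on the work surface. World frame = base frame: x ahead of the robot, y to its left, z up, the work surface at z = 0. Lengths are in m, angles in degrees, forces in N, time in s.
With the tool pointing down it reaches from about 0.4 to 0.825 m from the base axis. Payload 7 kg.
Tool frame: the origin (TCP) lies on the mounting face of the last link; the fingertips stand 178 mm ahead of it and the grasp point (between the pads) lies 159 mm ahead of it; z points along the fingers, y is the direction in which the jaws open and shut (so a half turn about z gives the same grasp; the last joint's range is limited). The gripper opens to 88 mm and grips with 3 to 60 N. Pads are 19 mm wide; open, the fingers measure 130 mm over their backs; the gripper's body (78 mm by 193 mm) begins 47 mm behind the grasp point.
Start: joints at [-55.514, 20.546, 0.682, 0, -70.136, -16.507], TCP at [0.208, -0.642, 0.405] pointing down, gripper open.
Joint ranges: [-176.03, 176.03], [-82.01, 121.73], [-58.28, 71.71], [-173.87, 95.51], [-174.79, -0.11], [-173.66, 173.66]. Speed limits (degrees/s): [136.94, 136.94, 172.46, 180, 180, 180].

INTERFACE

Orientations are given as [roll, pitch, yaw] about the fixed x, y, z axes, in that order (R = Rz(yaw) Ry(pitch) Rx(roll)).
In Python, from plant import r gives the robot as it stands. The module is installed in compiled form; this text tells all that it offers.
- The arm moves only by the tool carry_out, never from a script. Its argument "plan" is a list of rows, each a list of 3 entries, a list of its own where there are three numbers: the shift along the tool's x, y, z in m, then the turn, a rotation vector about the tool's x, y, z in degrees, then the closure in counts, from 0 (fully open) to 255 (shut). In form: [[[x, y, z], [ax, ay, az], hand], ...]. A call has 1 to 12 rows; each row shifts and turns the commanded pose from where the row before left it, along the tool's axes as they then stand; what a row does not reach is not made up. A row lasts 1/12 s, in which the tool goes at most 41.7 mm and 7.16 degrees, less where a joint would pass 70% of its speed; a pose out of reach is approached as far as the arm can. A call is refused whole if a number of a shift passes 0.0417 or a number of a turn 7.16, either way. A call with a gripper value outside its range is refused whole. The fingers move at their own pace and stop on an object; "grip_force" is the grip in N (left out, the last holds). Time passes only in rows, so rows that do not move let the fingers close. It gives the time, the measured TCP pose, the force and the opening at its end, in the units of the state.
- r.get_state(): the state, without advancing time (a new reading comes with each control period).
- r.capture(name): name is "scene" or "top"; returns the picture (384x512x3 uint8, red, green, blue); there is no depth.
- r.get_calibration(name): a dict with "K" (3x3 intrinsics, pixels), "D" ([k1, k2, p1, p2, k3] as OpenCV has them; the pictures are not rectified), "rvec" (rotation vector, rad) and "tvec" (3), from world to camera coordinates, as OpenCV has them. Camera axes: x right, y down, z forward; pixel columns grow to the right and rows downward; lengths in m; the calibration is good to about 2 mm. A picture is of the moment at which its call begins. get_calibration takes no time and is no camera call.
- r.close_job(): hands the job in, once; it reports no verdict.
The state is a dict: "time_s": time; "joints": joint angles; "qd": joint speeds; "joint_torque": joint torques, N m; "tcp_pos": TCP position; "eef_rot": TCP orientation; "contact_force": force on the tool from outside, world axes, zero at the start; "moment": the same for the moment, N m; "gripper_width": finger opening in m.
Only numpy, scipy, OpenCV 4.12 (cv2) and the standard library are available. Lean on these libraries where they do the work, as an engineer would, in place of code of your own. Each camera call takes 0.05 s, during which the arm holds its last target. There are 200 camera calls.

## Working session

There is one attempt and no reset: what is moved stays moved. The work goes in short steps, Python scripts to look and compute and a tool call to move; the robot and the scene stay as the last step left them, time stands still between calls to the robot, and variables do not carry over. Pictures are saved under pics/ and viewed, about 8 in all and at most 12, crops included, and the job is handed in when it is done.

Besides the shell and the picture viewer there is one more tool, called after "Call:" as name(argument=value, ...) on one line, values as JSON. carry_out: Moves the arm, as the interface text tells. Its arguments: {"type":"object","properties":{"plan":{"type":"array","items":{"type":"array"}},"grip_force":{"type":"number"}},"required":["plan"]}

```bash
mkdir -p pics
python3 - <<'E'
from plant import r
import cv2
for n in("scene","top"):
    im=r.capture(n); cv2.imwrite(f"pics/{n}0.png",im[:,:,::-1]); c=r.get_calibration(n); print(n,c)
print(r.get_state())
E
```

```text
scene {'K': array([[438.65581303,   0.        , 259.95863336],
       [  0.        , 438.65581303, 193.61790788],
       [  0.        ,   0.        ,   1.        ]]), 'D': array([-0.17058606,  0.        ,  0.        ,  0.        ,  0.        ]), 'rvec': array([ 1.13726983,  2.11505902, -1.19491126]), 'tvec': array([ 0.33513329, -0.09828844,  1.4277903 ])}
top {'K': array([[475.83397704,   0.        , 246.91906313],
       [  0.        , 475.83397704, 188.51759886],
       [  0.        ,   0.        ,   1.        ]]), 'D': array([-0.05866593,  0.        ,  0.        ,  0.        ,  0.        ]), 'rvec': array([ 2.20760189, -2.20672575,  0.07612341]), 'tvec': array([-0.11371646,  0.42054452,  1.52661469])}
{'time_s': 0.1, 'joints': array([-5.55139844e+01,  2.05875551e+01,  6.38954974e-01, -1.55177362e-02,
       -7.01379639e+01, -1.65063037e+01]), 'qd': array([ 0.00391366, -0.03261815,  0.08555601,  0.10474056, -0.06308682,
        0.08391161]), 'joint_torque': array([-1.64282890e-03, -5.84161806e+01,  2.93747663e+01,  7.01548085e+00,
        1.00836914e-02, -4.22892663e-05]), 'tcp_pos': array([ 0.20828807, -0.6418761 ,  0.40382012]), 'eef_rot': array([ 1.79912858e+02, -1.06092901e-02, -1.62025563e+02]), 'contact_force': array([ 0.42665918, -1.45794316,  0.63460885]), 'moment': array([ 0.04369873, -0.06793619,  0.02165706]), 'gripper_width': 0.08763169285809705}
```

View pics/top0.png

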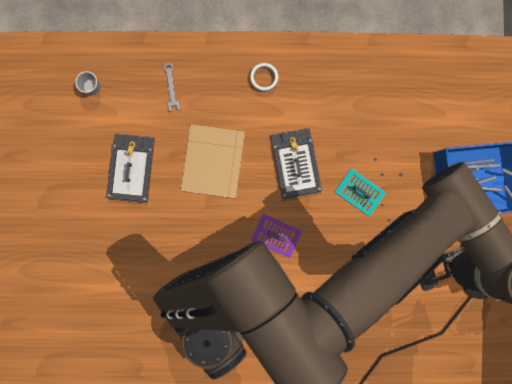

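View pics/scene0.png

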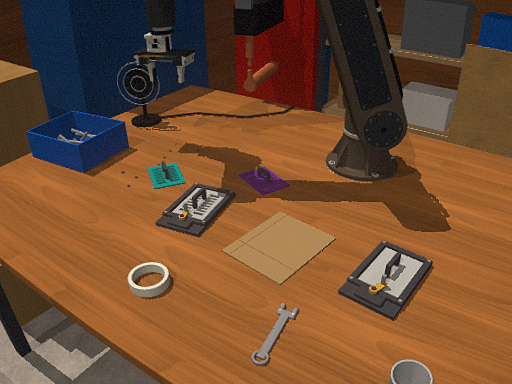

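The top view shows the pale slotted grille in its jig at (297,165), the solid cover at (130,168), and the sheet at (213,161). Things that could be mistaken for the grille are the cover at (130,168), the purple one at (277,235) and the turquoise one at (361,192). I choose (297,165), which is pale, slotted and in a jig with a brass tab at (294,145).

```bash
cat > h.py <<'E'
import numpy as np, cv2
from plant import r
C={n:r.get_calibration(n) for n in("scene","top")}
def pt(n,uv,z):
    c=C[n]; R=cv2.Rodrigues(c["rvec"])[0]
    p=cv2.undistortPoints(np.float32(uv).reshape(-1,1,2),c["K"],c["D"]).reshape(-1,2)
    d=np.c_[p,np.ones(len(p))]@R; o=-R.T@c["tvec"]
    return o+d*((z-o[2])/d[:,2])[:,None]
def px(n,X):
    c=C[n]; return cv2.projectPoints(np.float64(X).reshape(-1,1,3),c["rvec"],c["tvec"],c["K"],c["D"])[0].reshape(-1,2)
def rect(pts):
    (c,s,a)=cv2.minAreaRect(np.float32(pts[:,:2]*1000)); 
    if s[0]<s[1]: s=s[::-1]; a+=90
    return np.round(c,1),np.round(s,1),round((a+90)%180-90,1)
E
python3 - <<'E'
from h import *
t=cv2.imread("pics/top0.png"); s=cv2.imread("pics/scene0.png")
def blob(im,lo,hi,box,n,z,close=0):
    m=cv2.inRange(cv2.cvtColor(im,cv2.COLOR_BGR2HSV),lo,hi); k=np.zeros_like(m); x0,x1,y0,y1=box; k[y0:y1,x0:x1]=m[y0:y1,x0:x1]
    if close: k=cv2.morphologyEx(k,cv2.MORPH_CLOSE,np.ones((close,close)))
    cs=cv2.findContours(k,cv2.RETR_EXTERNAL,cv2.CHAIN_APPROX_NONE)[0]
    c=max(cs,key=cv2.contourArea); M=cv2.moments(k,True); cen=[M['m10']/M['m00'],M['m01']/M['m00']]
    return rect(pt(n,c.reshape(-1,2),z)),np.round(cen,1),np.round(pt(n,[cen],z)[0]*1000,1),int(M['m00'])
gb=(268,328,122,205); sb=(150,242,178,240)
print("jig top dark",blob(t,(0,0,0),(180,255,85),gb,"top",.018,9))
print("panel top",blob(t,(0,0,120),(180,60,255),gb,"top",.014,9))
print("panel scene",blob(s,(0,0,110),(180,60,255),sb,"scene",.014,9))
for n,im,b in(("top",t,gb),("scene",s,sb)):
    for z in(.022,): print("brass",n,blob(im,(18,130,90),(32,255,255),b,n,z))
print("sheet",blob(t,(8,60,100),(22,150,255),(178,248,122,202),"top",.004,7))
a=cv2.resize(t[125:205,262:332],None,fx=6,fy=6,interpolation=cv2.INTER_CUBIC)
b=cv2.resize(s[180:240,165:240],None,fx=5,fy=5,interpolation=cv2.INTER_CUBIC)
o=np.zeros((480,800,3),np.uint8); o[:480,:420]=a; o[:300,425:800]=b
cv2.imwrite("pics/crop1.png",o)
E
```

```text
jig top dark ((array([ 498.8, -267.4]), array([210.5, 125.6]), 10.0), array([290.7, 158.9]), array([ 516.4, -255.2,   18. ]), 1040)
panel top ((array([ 485.7, -282.8]), array([155.5, 113.8]), 10.4), array([297.4, 167.2]), array([ 489.9, -277.3,   14. ]), 1410)
panel scene ((array([ 483.5, -284.1]), array([167.7, 123.5]), 10.2), array([198.8, 203.1]), array([ 491.7, -277.1,   14. ]), 958)
brass top ((array([ 562.6, -263.6]), array([46.3, 17.4]), 13.7), array([293.3, 143.8]), array([ 565.1, -263.4,   22. ]), 51)
brass scene ((array([ 566.1, -268.5]), array([52.4, 19.6]), 25.7), array([183.1, 215. ]), array([ 568.2, -265.2,   22. ]), 47)
sheet ((array([511.6,  -1.2]), array([224.1, 185.9]), -7.7), array([212.4, 160.9]), array([510.7,  -1.4,   4. ]), 3886)
```

View pics/crop1.png

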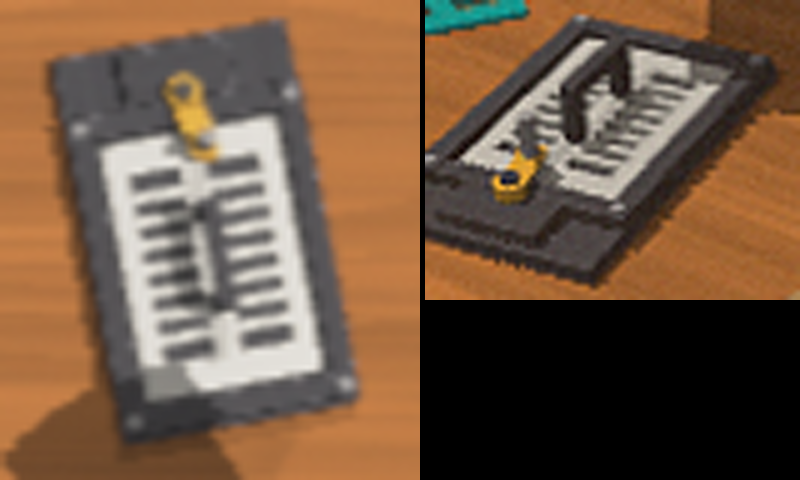

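The crop confirms it: pale, slotted panel with corners at crop (100,148), (277,118), (322,373), brass tab pivot (182,88), steel pin near (205,140) and dark handle bar (203,208)-(222,300).

Run:
```python
from h import *
f=lambda L:[(x/6+262-.42,y/6+125-.42) for x,y in L]
g=lambda L:[((x-425)/5+165-.4,y/5+180-.4) for x,y in L]
p=pt("top",f([(100,148),(277,118),(322,373)]),.014)*1000
print(p, np.linalg.norm(p[0]-p[1]),np.linalg.norm(p[1]-p[2]),"centre",(p[0]+p[2])/2)
j=pt("top",f([(52,62),(285,20),(358,400),(127,440)]),.018)*1000
print("jig",j.round(0))
print("pivot",pt("top",f([(182,88)]),.024)*1000,pt("scene",g([(510,178)]),.024)*1000)
print("pintop",pt("top",f([(207,140)]),.048)*1000,pt("scene",g([(530,123)]),.048)*1000)
h=pt("top",f([(203,210),(224,303)]),.049)*1000; print("handle",h,h.mean(0),np.linalg.norm(h[0]-h[1]))
s=pt("scene",g([(622,47),(572,88)]),.049)*1000; print("handle scene",s,s.mean(0))
for a in(10.4,):
    u=np.array([np.cos(np.radians(a)),np.sin(np.radians(a))]); print("pred pivot",h.mean(0)[:2]+90*u)
```

```text
[[ 548.16670399 -215.21372701   14.        ]
 [ 564.88114573 -311.51041055   14.        ]
 [ 426.40445605 -334.96479812   14.        ]] 97.73650199791412 140.44892979928676 centre [ 487.28558002 -275.08926256   14.        ]
jig [[ 594. -189.   18.]
 [ 618. -316.   18.]
 [ 412. -354.   18.]
 [ 390. -229.   18.]]
pivot [[ 579.51521316 -258.73443083   24.        ]] [[ 573.07639489 -265.63736143   24.        ]]
pintop [[ 548.15659729 -269.06910508   48.        ]] [[ 554.19128005 -265.41904872   48.        ]]
handle [[ 510.79109428 -266.59956413   49.        ]
 [ 461.52356313 -277.44914686   49.        ]] [ 486.15732871 -272.0243555    49.        ] 50.448023459856984
handle scene [[ 469.34280293 -273.7947638    49.        ]
 [ 516.95779651 -268.68513337   49.        ]] [ 493.15029972 -271.23994858   49.        ]
pred pivot [ 574.67876108 -255.77763242]
```

Estimates: grille centre is about (488,-274), yaw about 10°. Pivot is about (577,-258), and the pin about (549,-267), 29 mm from the pivot as expected, so the tab is at about +9°. The sheet is at (511,-1). I'll move over the pin; the tool's yaw of -162° already suits it.

Call:
carry_out(plan=[[[-0.0315,0.0179,0.01],[0,0,0],120],[[-0.0315,0.0179,0.01],[0,0,0],120],[[-0.0315,0.0179,0.01],[0,0,0],120],[[-0.0315,0.0179,0.01],[0,0,0],120],[[-0.0315,0.0179,0.01],[0,0,0],120],[[-0.0315,0.0179,0.01],[0,0,0],120],[[-0.0315,0.0179,0.01],[0,0,0],120],[[-0.0315,0.0179,0.01],[0,0,0],120],[[-0.0315,0.0179,0.01],[0,0,0],120],[[-0.0315,0.0179,0.01],[0,0,0],120],[[-0.0315,0.0179,0.01],[0,0,0],120],[[-0.0315,0.0179,0.01],[0,0,0],120]], grip_force=10)

```text
time_s: 1.1
tcp_pos: [0.5024, -0.3194, 0.284]
eef_rot: [180.0, -0.0, -162.0]
contact_force: [0.0, -0.9, -0.5]
gripper_width: 0.0468
```

```bash
cat >> h.py <<'E'
from scipy.spatial.transform import Rotation as Ro
def go(p,yaw=None):
    s=r.get_state(); R=Ro.from_euler("xyz",s["eef_rot"],degrees=True)
    print("tcp",s["tcp_pos"].round(4),s["eef_rot"].round(1),"w",round(s["gripper_width"],4),"F",s["contact_force"].round(1),"t",s["time_s"].__round__(2))
    print("shift",R.inv().apply(np.array(p)-s["tcp_pos"]).round(4),end=" ")
    if yaw is not None: print("turn",(R.inv()*Ro.from_euler("xyz",[180,0,yaw],degrees=True)).as_rotvec(degrees=True).round(2))
E
python3 -c "
from h import *
go([.5495,-.2675,.206],-162)"
```

```text
tcp [ 0.5024 -0.3194  0.284 ] [ 180.   -0. -162.] w 0.0468 F [ 0.  -0.9 -0.5] t 1.1
shift [-0.0609  0.0348  0.078 ] turn [ 0.01 -0.02 -0.02]
```

Call:
carry_out(plan=[[[-0.0305,0.0174,0.01],[0,0,0],120],[[-0.0305,0.0174,0.01],[0,0,0],120],[[0,0,0.02],[0,0,0],120],[[0,0,0],[0,0,0],120]])

```text
time_s: 1.43
tcp_pos: [0.5487, -0.267, 0.2408]
eef_rot: [179.8, -0.3, -161.9]
contact_force: [-0.6, 0.5, -2.0]
gripper_width: 0.0463
```

Run:
```python
from h import *
go([.5495,-.2675,.206],-162)
t=r.capture("top"); s=r.capture("scene")
P=r.get_state()["tcp_pos"]; print(px("top",[P[0],P[1],P[2]-.178]),px("scene",[P[0],P[1],P[2]-.178]))
a=cv2.resize(t[115:205,255:335],None,fx=5,fy=5,interpolation=cv2.INTER_CUBIC)
b=cv2.resize(s[160:240,160:240],None,fx=5,fy=5,interpolation=cv2.INTER_CUBIC)
o=np.zeros((450,800,3),np.uint8); o[:,:400]=a; o[:400,400:]=b
cv2.imwrite("pics/crop2.png",o[:,:,::-1])
```

```text
tcp [ 0.5487 -0.267   0.2408] [ 179.8   -0.3 -161.9] w 0.0463 F [-0.6  0.5 -2. ] t 1.43
shift [-0.0008 -0.0008  0.0348] turn [ 0.19 -0.26  0.1 ]
[[296.73405772 147.07051739]] [[185.41813968 197.01406445]]
```

View pics/crop2.png

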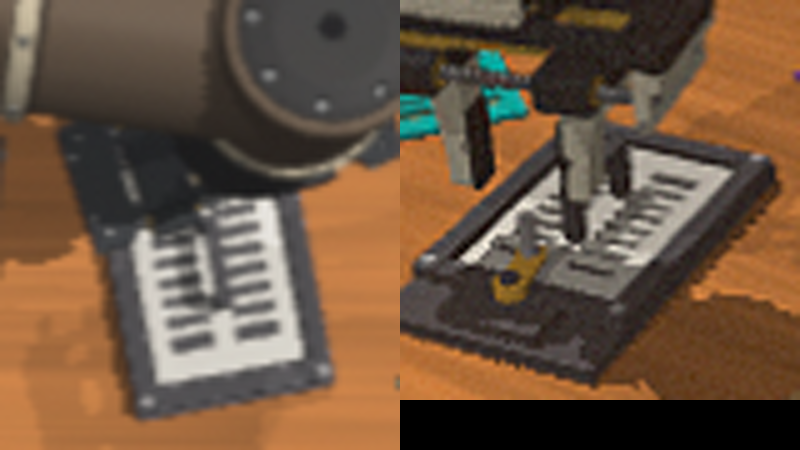

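The scene crop shows the two fingertips at crop (475,185) and (575,240), straddling the pin top at (530,213), which fits the estimate. I'll go down and grip the pin lightly.

Call:
carry_out(plan=[[[0,0,0.012],[0,0,0],120],[[0,0,0.012],[0,0,0],120],[[0,0,0.01],[0,0,0],120],[[0,0,0],[0,0,0],200],[[0,0,0],[0,0,0],240],[[0,0,0],[0,0,0],255],[[0,0,0],[0,0,0],255],[[0,0,0],[0,0,0],255],[[0,0,0],[0,0,0],255]], grip_force=8)

```text
time_s: 2.28
tcp_pos: [0.549, -0.2692, 0.2112]
eef_rot: [-180.0, 0.0, -162.0]
contact_force: [-0.3, 0.7, -0.3]
gripper_width: 0.0119
```

Call:
carry_out(plan=[[[0,0,0],[0,0,0],255],[[-0.0002,-0.0035,0],[0,0,-6.75],255],[[-0.0002,-0.0035,0],[0,0,-6.75],255],[[-0.0002,-0.0035,0],[0,0,-6.75],255]])

```text
time_s: 2.62
tcp_pos: [0.554, -0.2784, 0.2112]
eef_rot: [-180.0, 0.0, -141.4]
contact_force: [0.0, 0.3, 1.3]
gripper_width: 0.0097
```

Width is 9.7 mm, so the pin is held and the forces are low. Continuing the arc.

Call:
carry_out(plan=[[[-0.0002,-0.0035,0],[0,0,-6.75],255],[[-0.0002,-0.0035,0],[0,0,-6.75],255],[[-0.0002,-0.0035,0],[0,0,-6.75],255],[[-0.0002,-0.0035,0],[0,0,-6.75],255],[[-0.0002,-0.0035,0],[0,0,-6.75],255],[[-0.0002,-0.0035,0],[0,0,-6.75],255],[[-0.0002,-0.0035,0],[0,0,-6.75],255],[[-0.0002,-0.0035,0],[0,0,-6.75],255],[[-0.0002,-0.0035,0],[0,0,-6.75],255],[[0,0,0],[0,0,0],255],[[0,0,0],[0,0,0],255]])

```text
time_s: 3.53
tcp_pos: [0.5826, -0.2897, 0.2112]
eef_rot: [-179.9, -0.1, -81.2]
contact_force: [2.8, -3.4, 1.5]
gripper_width: 0.0095
```

Pin at (583,-290) against the pivot at (577,-258) puts the tab at about +90°. I'll release, rise and move over the grille.

Call:
carry_out(plan=[[[0,0,0],[0,0,0],120],[[0,0,0],[0,0,0],120],[[0,0,0],[0,0,0],120],[[0,0,0],[0,0,0],120],[[0,0,-0.03],[0,0,0],120],[[0,0,-0.03],[0,0,0],120],[[-0.01,0.0304,0],[0,0,0],80],[[-0.01,0.0304,0],[0,0,0],80],[[-0.01,0.0304,0],[0,0,0],80],[[0,0,0],[0,0,7.1],80],[[0,0,0],[0,0,7.1],80],[[0,0,0],[0,0,7.1],80]])

```text
time_s: 4.53
tcp_pos: [0.4862, -0.2738, 0.2711]
eef_rot: [-180.0, 0.0, -102.7]
contact_force: [0.4, 0.0, 0.8]
gripper_width: 0.0599
```

Call:
carry_out(plan=[[[0,0,0],[0,0,7.1],80],[[0,0,0],[0,0,7.1],80],[[0,0,0],[0,0,7.1],80],[[0,0,0],[0,0,7.1],80],[[0,0,0],[0,0,7.1],80],[[0,0,0],[0,0,7.1],80],[[0,0,0],[0,0,7.1],80],[[0,0,0],[0,0,7.1],80],[[0,0,0],[0,0,7.1],80],[[0,0,0],[0,0,3.5],80],[[0,0,0],[0,0,0],80]])

```text
time_s: 5.45
tcp_pos: [0.4867, -0.2739, 0.2706]
eef_rot: [180.0, -0.0, -169.9]
contact_force: [-0.3, 0.3, -0.5]
gripper_width: 0.0603
```

Run:
```python
from h import *
go([.488,-.274,.2035],-170)
t=r.capture("top"); s=r.capture("scene")
P=r.get_state()["tcp_pos"]; print(px("top",[P[0],P[1],P[2]-.178]),px("scene",[P[0],P[1],P[2]-.178]))
a=cv2.resize(t[115:205,255:335],None,fx=5,fy=5,interpolation=cv2.INTER_CUBIC)
b=cv2.resize(s[160:240,160:240],None,fx=5,fy=5,interpolation=cv2.INTER_CUBIC)
o=np.zeros((450,800,3),np.uint8); o[:,:400]=a; o[:400,400:]=b
cv2.imwrite("pics/crop3.png",o[:,:,::-1])
```

```text
tcp [ 0.4867 -0.2739  0.2706] [ 180.    -0.  -169.9] w 0.0603 F [-0.3  0.3 -0.5] t 5.45
shift [-0.0013 -0.0004  0.067 ] turn [ 0.02 -0.02  0.07]
[[299.55718575 165.79146062]] [[198.54577932 177.75722268]]
```

View pics/crop3.png

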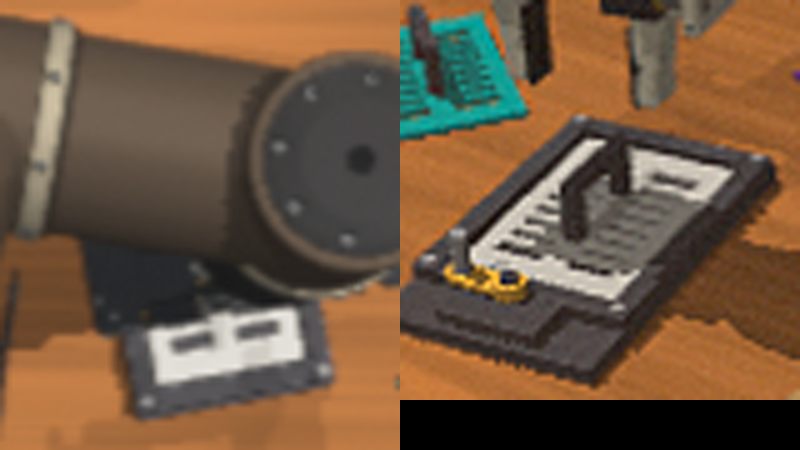

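The tab now lies across the panel's end (brass at crop (485,280), pin at (458,240)) and is clear of the grille. The fingers at (525,60) and (652,90) are in line with the handle at (600,180). I'll descend and grip.

Call:
carry_out(plan=[[[-0.001,0,0.02],[0,0,0],80],[[0,0,0.02],[0,0,0],80],[[0,0,0.015],[0,0,0],80],[[0,0,0.012],[0,0,0],80],[[0,0,0],[0,0,0],200],[[0,0,0],[0,0,0],255],[[0,0,0],[0,0,0],255],[[0,0,0],[0,0,0],255],[[0,0,0],[0,0,0],255],[[0,0,0],[0,0,0],255],[[0,0,0],[0,0,0],255]], grip_force=35)

```text
time_s: 6.47
tcp_pos: [0.4881, -0.2738, 0.2042]
eef_rot: [-180.0, 0.0, -169.7]
contact_force: [-0.5, -0.4, 1.0]
gripper_width: 0.019
```

Call:
carry_out(plan=[[[0,0,0],[0,0,0],255],[[0,0,0],[0,0,0],255],[[0,0,0],[0,0,0],255],[[0,0,0],[0,0,0],255]])

```text
time_s: 6.8
tcp_pos: [0.4881, -0.2739, 0.204]
eef_rot: [-180.0, 0.0, -169.7]
contact_force: [-0.8, 1.5, 3.8]
gripper_width: 0.0096
```

Handle gripped at 9.6 mm. Lifting straight up.

Call:
carry_out(plan=[[[0,0,-0.005],[0,0,0],255],[[0,0,-0.01],[0,0,0],255],[[0,0,-0.02],[0,0,0],255],[[0,0,-0.025],[0,0,0],255],[[0,0,-0.025],[0,0,0],255],[[0,0,-0.015],[0,0,0],255],[[0,0,0],[0,0,0],255],[[0,0,0],[0,0,0],255],[[0,0,0],[0,0,0],255]])

```text
time_s: 7.55
tcp_pos: [0.4874, -0.2736, 0.3031]
eef_rot: [180.0, -0.0, -169.7]
contact_force: [0.1, 0.2, -2.5]
gripper_width: 0.0096
```

Run:
```python
from h import *
go([.511,-.001,.204+.1-.006],-187.7)
s=r.capture("scene")
cv2.imwrite("pics/s4.png",cv2.resize(s[110:260,130:350],None,fx=3,fy=3,interpolation=cv2.INTER_CUBIC)[:,:,::-1])
```

```text
tcp [ 0.4874 -0.2736  0.3031] [ 180.    -0.  -169.7] w 0.0096 F [ 0.1  0.2 -2.5] t 7.55
shift [-0.0717  0.264   0.0053] turn [ 0.04 -0.05 17.96]
```

View pics/s4.png

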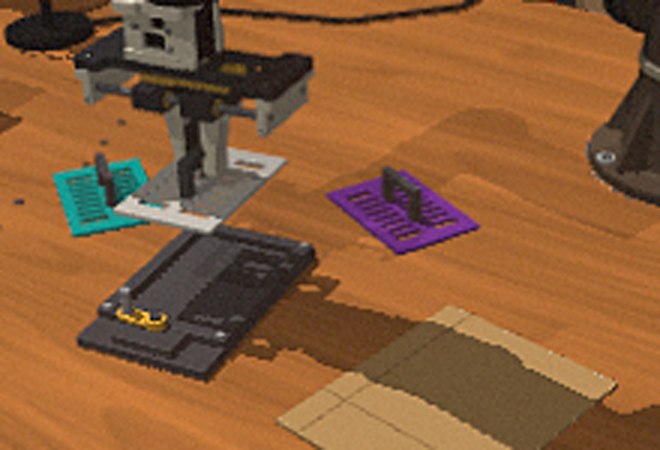

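The grille is out of the jig (crop (205,190)), level in the gripper, and the tab has stayed aside. Carrying it to the sheet.

Call:
carry_out(plan=[[[-0.004,0.014,0],[0,0,0],255],[[-0.006,0.022,0],[0,0,0],255],[[-0.0065,0.024,0],[0,0,0],255],[[-0.0065,0.024,0],[0,0,0],255],[[-0.0065,0.024,0],[0,0,0],255],[[-0.0065,0.024,0],[0,0,0],255],[[-0.0065,0.024,0],[0,0,0],255],[[-0.0065,0.024,0],[0,0,0],255],[[-0.0065,0.024,0],[0,0,0],255],[[-0.0065,0.024,0],[0,0,0],255],[[-0.006,0.022,0],[0,0,0],255],[[-0.004,0.014,0],[0,0,0],255]])

```text
time_s: 8.6
tcp_pos: [0.5115, 0.0005, 0.3025]
eef_rot: [-180.0, -0.1, -169.7]
contact_force: [1.0, 0.3, -1.9]
gripper_width: 0.0095
```

Call:
carry_out(plan=[[[0,0,0],[0,0,4.5],255],[[0,0,0],[0,0,4.5],255],[[0,0,0.01],[0,0,4.5],255],[[0,0,0.02],[0,0,4.5],255],[[0,0,0.02],[0,0,0],255],[[0,0,0.015],[0,0,0],255],[[0,0,0.01],[0,0,0],255],[[0,0,0],[0,0,0],255],[[0,0,0],[0,0,0],255]])

```text
time_s: 9.35
tcp_pos: [0.5116, -0.0013, 0.228]
eef_rot: [-179.9, -0.1, 172.3]
contact_force: [-0.0, 1.2, -1.6]
gripper_width: 0.0097
```

Run:
```python
from h import *
go([.511,-.001,.198],172.3)
s=r.capture("scene"); t=r.capture("top")
P=r.get_state()["tcp_pos"]
o=np.zeros((420,800,3),np.uint8)
o[:420,:400]=cv2.resize(s[160:300,210:343],(400,420)); o[:420,400:]=cv2.resize(t[100:220,155:269],(400,420))
cv2.imwrite("pics/s5.png",o[:,:,::-1])
```

```text
tcp [ 0.5116 -0.0013  0.228 ] [-1.799e+02 -1.000e-01  1.723e+02] w 0.0097 F [-0.   1.2 -1.6] t 9.35
shift [0.0006 0.0002 0.03  ] turn [-0.07 -0.11 -0.01]
```

View pics/s5.png

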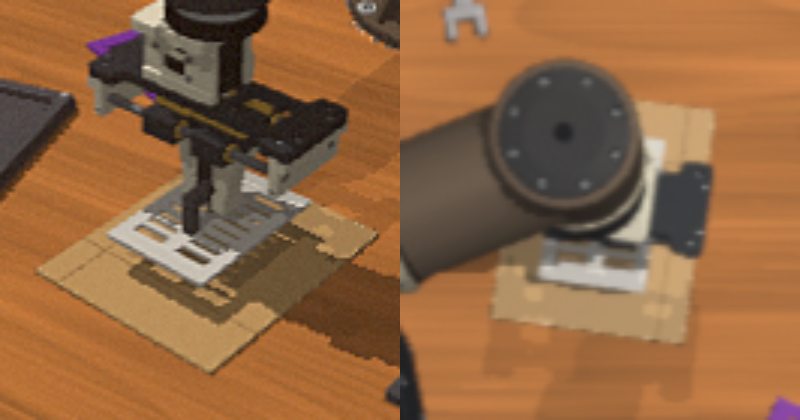

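The grille is level above the sheet's middle. It was gripped with the TCP 194 mm above its underside, so touchdown should be at TCP z of about 0.198. Lowering slowly.

Call:
carry_out(plan=[[[0,0,0.008],[0,0,0],255],[[0,0,0.008],[0,0,0],255],[[0,0,0.005],[0,0,0],255],[[0,0,0.003],[0,0,0],255],[[0,0,0.002],[0,0,0],255],[[0,0,0.002],[0,0,0],255],[[0,0,0.001],[0,0,0],255],[[0,0,0],[0,0,0],255],[[0,0,0],[0,0,0],255],[[0,0,0],[0,0,0],255]])

```text
time_s: 10.28
tcp_pos: [0.5118, -0.0012, 0.1999]
eef_rot: [180.0, 0.0, 172.3]
contact_force: [-0.9, 0.5, -2.1]
gripper_width: 0.0095
```

Call:
carry_out(plan=[[[0,0,0.001],[0,0,0],255],[[0,0,0.001],[0,0,0],255],[[0,0,0],[0,0,0],255],[[0,0,0],[0,0,0],255]])

```text
time_s: 10.62
tcp_pos: [0.5118, -0.0012, 0.1979]
eef_rot: [180.0, 0.0, 172.3]
contact_force: [-0.6, 0.8, 1.7]
gripper_width: 0.0093
```

The z force rose from -2.1 N (the grille's weight) to +1.7 N, so it is resting on the sheet. I'll release in place, then rise once open.

Call:
carry_out(plan=[[[0,0,0],[0,0,0],230],[[0,0,0],[0,0,0],200],[[0,0,0],[0,0,0],100],[[0,0,0],[0,0,0],100],[[0,0,0],[0,0,0],100],[[0,0,0],[0,0,0],100],[[0,0,0],[0,0,0],100]])

```text
time_s: 11.2
tcp_pos: [0.5118, -0.0012, 0.1976]
eef_rot: [-180.0, -0.0, 172.3]
contact_force: [0.3, 0.4, -0.7]
gripper_width: 0.044
```

Call:
carry_out(plan=[[[0,0,-0.02],[0,0,0],100],[[0,0,-0.03],[0,0,0],100],[[0,0,-0.04],[0,0,0],100],[[0,0,-0.04],[0,0,0],100],[[0.03,0,-0.02],[0,0,0],100],[[0.03,0,0],[0,0,0],100],[[0.03,0,0],[0,0,0],100],[[0.01,0,0],[0,0,0],100],[[0,0,0],[0,0,0],100]])

```text
time_s: 11.95
tcp_pos: [0.4104, 0.012, 0.3481]
eef_rot: [179.9, 0.0, 172.3]
contact_force: [0.4, 0.4, -0.0]
gripper_width: 0.0534
```

Run:
```python
from h import *
go([.511,-.001,.3])
s=r.capture("scene"); t=r.capture("top")
b=cv2.cvtColor(s,cv2.COLOR_RGB2HSV); m=cv2.inRange(b,(0,0,110),(180,60,255)); k=np.zeros_like(m); k[205:285,220:340]=m[205:285,220:340]
k=cv2.morphologyEx(k,cv2.MORPH_CLOSE,np.ones((9,9)))
c=max(cv2.findContours(k,0,1)[0],key=cv2.contourArea); print(rect(pt("scene",c.reshape(-1,2),.008)))
cv2.imwrite("pics/s6.png",cv2.resize(s[160:320,150:440],None,fx=2.7,fy=2.7,interpolation=cv2.INTER_CUBIC)[:,:,::-1])
```

```text
tcp [0.4104 0.012  0.3481] [179.9   0.  172.3] w 0.0534 F [ 0.4  0.4 -0. ] t 11.95
shift [-0.1014  0.0005  0.0482] (array([513.9,  -3.9]), array([142.7,  96.7]), -7.7)
```

View pics/s6.png

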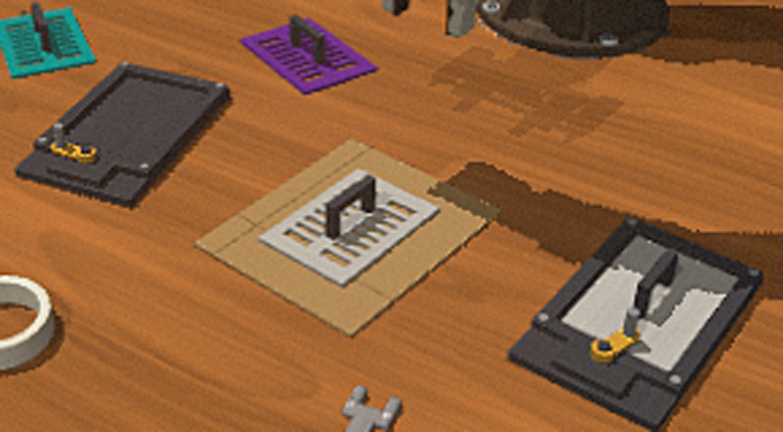

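The grille lies flat with its handle up in the middle of the sheet (crop (350,228), measured 142.7 x 96.7 mm at (514,-4)). The tab is aside (75,152) and the cover is still in its jig (650,300). Handing in.

```bash
python3 -c "
from plant import r
print(r.close_job())"
```

```text
the job is handed in; nothing more can be done
None
```

I gripped the pin on the grille jig's tab and swung it to about +90° (worked out from the arm's position, not measured again). I then lifted the grille out by its handle, lowered it onto the cardboard until I felt light contact, let go and moved the arm clear. The job was handed in at about 12 s of the 59 s allowed.

The last picture shows the grille flat and handle up, at about (514, -4) mm. The sheet's centre is at (511, -1) mm, so the offset is about 4 mm against the 40 mm allowed. The tab was still aside, the cover was in its jig under its own tab, and the robot was touching nothing. I judged the tab and cover by eye in that picture.

No check failed. Early views of the pivot and pin differed by 6–9 mm between the two cameras. I settled that using the given dimensions, and the pin gripped as expected.

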